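# Culture can onto its warming base, dust hood lifted off

## Robot

A 7-joint arm with a two-finger parallel gripper is mounted at the origin on the work surface. World frame = base frame: x ahead of the robot, y to its left, z up, the work surface at z = 0. Lengths are in m, angles in rad, forces in N, time in s.
With the tool pointing down it reaches from about 0.425 to 0.925 m from the base axis. Payload 6.8 kg.
Tool frame: the origin (TCP) lies midway between the tips of the shut fingers; the grasp point (between the pads) lies 19 mm behind it (arm.tcp_to_grasp is the distance from the TCP to the grasp point, in m); z points along the fingers, y is the line along which they close (so a half turn about z gives the same grasp; the last joint's range is limited). The gripper opens to 88 mm and grips with 3 to 60 N. Pads are 20 mm wide; open, the fingers measure 115 mm over their backs; the gripper's body (75 mm by 178 mm) begins 61 mm behind the grasp point.
Start: joints at [-1.375, 0.477, 0.022, 1.555, -0.011, 1.109, -0.083], TCP at [0.202, 0.644, 0.223] pointing down, gripper open.
Joint ranges: [-2.96, 2.96], [-0.34, 2.1], [-1.41, 1.46], [0.24, 2.44], [-1.37, 4.51], [0.17, 1.92], [-2.96, 2.96]. Speed limits (rad/s): [2.39, 2.39, 3.14, 3.14, 3.14, 3.14, 3.14].

## Interface

Orientations are given as a 3x3 rotation matrix whose columns are the frame's x, y, z axes.
In Python, from plant import monitor, optics, workorder, arm gives the robot as it stands.
- The arm moves only by the shell command python3 -m handwheel 'ROWS'. ROWS is JSON, a list of rows, each a list of 3 entries, a list of its own where there are three numbers: the finger opening in mm, from 0 to 87.8, then the shift along the tool's x, y, z as a fraction of full scale, then the turn about the tool's z as a fraction of full scale. A call has 1 to 12 rows; each row shifts and turns the commanded pose from where the row before left it, along the tool's axes as they then stand; what a row does not reach is not made up. Full scale, the value 1, is 0.03 m for a shift and 10 degrees for a turn. A row lasts 1/8 s, in which the tool goes at most 62.5 mm and 10.7 degrees, less where a joint would pass 70% of its speed; a pose out of reach is approached as far as the arm can. A call with a number of a shift or a turn outside -1 to 1 is refused whole. A call with a gripper value outside its range is refused whole. The fingers move at their own pace and stop on an object; the grip force is fixed at half the most. Time passes only in rows, so rows that do not move let the fingers close. It gives the time, the measured TCP pose, the force, the opening and the grip force at its end, in the units of the state.
- monitor.sense(): the state, without advancing time (a new reading comes with each control period).
- optics.get_image(name): name is "scene" or "top" or "wrist"; returns a dict with "frame" (400x640x3 uint8, red, green, blue), "z_map" (400x640 float32, m along the optical axis (not along the pixel's ray), 0 where there is no reading), "fovy" (degrees; the focal length in pixels is half the picture's height over the tangent of half this angle, whatever the lens; pixels are square), "cx", "cy" (the principal point, pixels), "T" (4x4, takes a point from camera to world coordinates); the wrist camera has in their place "tool_from_camera" (4x4, takes a point from camera to tool coordinates, whose origin is the TCP and whose axes are the flange's). Camera axes: x right, y down, z forward; pixel columns grow to the right and rows downward; lengths in m; the calibration is good to about 2 mm. A picture is of the moment at which its call begins: read the wrist's pose just before it.
- workorder.sign_off(): hands the job in; it is judged then, once.
The state is a dict: "time_s": time; "q": joint angles; "qvel": joint speeds; "joint_torque": joint torques, N m; "tcp_pos": TCP position; "ee_rot": TCP orientation; "contact_force": force on the tool from outside, world axes, zero at the start; "wrist_torque": the same for the moment, N m; "finger_gap": finger opening in m; "grip_force": force on a finger pad.
Only numpy, scipy, OpenCV 4.12 (cv2) and the standard library are available. Lean on these libraries where they do the work, as an engineer would, in place of code of your own. Each camera call takes 0.05 s, during which the arm holds its last target. There are 200 camera calls.

## Task

Carry the closed culture can upright, with both its lids on, over to the warming base and lower it gently until its hollow foot is fully home over the round spigot. Then lift only the outer dust hood straight up off the can, leaving the inner lid undisturbed in the mouth so the culture stays covered, and finish while still holding the hood in the gripper, open side down, a hand's breadth straight above the can: do not put it down or let go. The hood must stay on until the can is home and must touch nothing else once off; leave everything else on the counter where it is.

Things in the scene. Friction and masses are not known exactly. Their poses are not given: they have to be found in the camera images.
- can: stainless culture can, round, loose, 0.4 to 0.8 kg, upright on the counter. Origin: centre of its underside, z up. Body 84 mm in diameter up to 60 mm, cone to 78 mm, grip neck 58 mm in diameter from 78 to 110 mm, flat ledge at 110 mm, on it a mouth tube 37 mm outside, 30 mm inside, to 124 mm. Hollow foot (the sleeve): open ring 76 mm inside, 18 mm deep. Closed, its top is at 138 mm
- can_neck (a point): on the can's axis, 96 mm above its underside, in the middle of the plain cylindrical 58 mm grip neck: the place to pick the can up, from above with the fingers either side of the hood (which is narrower). The hood is loose and does not carry the can
- hood: outer lid: loose stainless dust hood on the can's ledge, an upturned plain cup with flat top, 47 mm outside (48.4 at the lower bead), 41 mm inside, 28 mm high, 25 mm deep, 60 g; over the mouth tube with 2 mm clearance, not clipped, lifts straight off. Origin: centre of its open lower edge, z up to its flat top; when on, 110 mm above the can's origin
- inner_lid: inner lid: loose white plastic stopper under the hood (hidden at first), 30 g: 26 mm plug in the mouth tube, flange 36 mm wide and 3 mm thick on the tube's rim, knob 12 mm wide, 6 mm high, ending 2 mm below the hood's inside. Origin: centre of the flange's underside, z up; seated, 124 mm above the can's origin
- base: warming base, fixed: white housing 200 (x) by 170 mm (y), top at 36 mm, dark control strip along its -x edge. Origin: centre of its underside. Centred 20 mm towards its +x: a round steel deck 128 mm wide, top at 40 mm, and on that the round spigot, 73 mm in diameter, 14 mm high, top edge chamfered 4 mm; the can's foot slips over it with 1.5 mm clearance all round
- seat (a point): centre of the spigot at the level of the deck (40 mm above the counter, 14 mm below the spigot's top): the can's origin lies here when the can is fully home, its foot ring resting on the deck
- sample_jar: bystander: glass jar with cap, 42 mm diameter, 60 mm high, origin at the centre of its underside
- beaker: bystander: open steel beaker without lids, 58 mm diameter, 75 mm high, origin at the centre of its underside
- mould: bystander: white plastic cheese mould (cup), 80 mm diameter, 80 mm high, towards the back, origin at the centre of its underside
- spoon: bystander: steel spoon 260 mm long lying at the right side, origin at its middle
- small_cheese: bystander: small whole cheese, 84 mm diameter, 45 mm high, at the left side, origin at the centre of its underside. (The bowl, paper roll, cutting board and other things around the edge are fixed)
Not all that is in view belongs to the job. Leave any blue look-alike of the can alone.

How it is judged:
On the way:
1. the can stands fully home over the spigot, both lids on (z of can in the frame of seat between -0.003 and 0.003 m and horizontal distance between can and seat below 0.004 m and angle between can's own z axis and vertical below 0.04 rad and z of inner_lid in the frame of can between 0.121 and 0.1265 m and horizontal distance between each of inner_lid, hood and can below 0.005 m and z of hood in the frame of can below 0.1135 m), for 0.2 s.
At the end, for the whole second after the job is handed in: Can home on the deck (3 mm in height, 4 mm off axis, tilt 0.04 rad); inner lid seated (3 mm, 5 mm sideways); all at rest. Hood held in the fingers (over 1 N), open side down (0.25 rad), edge 20 mm or more above the inner lid's knob, within 50 mm of the can's axis, touching neither can nor inner lid (z of can in the frame of seat between -0.003 and 0.003 m and horizontal distance between can and seat below 0.004 m and angle between can's own z axis and vertical below 0.04 rad and z of inner_lid in the frame of can between 0.121 and 0.1265 m and horizontal distance between inner_lid and can below 0.005 m and linear speed of each of can, inner_lid below 0.02 m/s and z of hood in the frame of can above 0.153 m and horizontal distance between hood and can below 0.05 m and angle between hood's own z axis and vertical below 0.25 rad and angle between the z axis of hood and the z axis of can, either way round below 0.25 rad and linear speed of hood below 0.03 m/s and contact force between hood and the fingers above 1 N and contact force between each of hood, the fingers and can below 0.1 N and contact force between hood and inner_lid below 0.1 N); the arm keeps its last pose, push and grip.
It fails at once if the hood comes off while the can is not home on its base (z of hood in the frame of can above 0.12 m and (z of can in the frame of seat above 0.008 m or horizontal distance between can and seat above 0.008 m)).
It fails at once if the inner lid is lifted or shifted from its seat (z of inner_lid in the frame of can above 0.129 m or horizontal distance between inner_lid and can above 0.007 m).
It fails at once if the can is tipped (over 0.35 rad), let fall (faster than 0.4 m/s out of the fingers) or pressed onto the base with over 80 N ((contact force between the fingers and can below 0.05 N and linear speed of can above 0.4 m/s) or angle between can's own z axis and vertical above 0.35 rad or contact force between can and base above 80 N).
It fails at once if the hood, once off, touches something or is put down (below 90 mm) ((z of hood in the frame of can above 0.153 m and (contact force between hood and can above 0.3 N or contact force between hood and inner_lid above 0.3 N or contact force between hood and base above 0.3 N)) or height (world z) of hood below 0.09 m).
It fails at once if a bystander is knocked over or moved more than 30 mm (distance of any of sample_jar, beaker, mould, small_cheese, spoon from where it was at the start of the episode above 0.03 m).
It also fails if it takes over 54 s, if anything falls off the work surface, if the arm or the gripper's body presses on something with over 40 N, if the wrist force passes 120 N, or if a joint passes its speed limit or range.

## Working session

There is one attempt and no reset: what is moved stays moved. The work goes in short steps, Python scripts to look and compute and a shell command to move; the robot and the scene stay as the last step left them, time stands still between calls to the robot, and variables do not carry over. Pictures are saved under pics/ and viewed, at most 10 in all, crops included, and the job is handed in when it is done.

```bash
mkdir -p pics; ls
python3 - <<'E'
from plant import monitor, optics, arm
import cv2, numpy as np
s=monitor.sense(); print(s, arm.tcp_to_grasp)
for n in ("scene","top"):
    d=optics.get_image(n); cv2.imwrite(f"pics/{n}0.png",d["frame"][:,:,::-1]); print(n,d["fovy"],d["cx"],d["cy"],d["T"].round(3).tolist())
E
```

```text
pics
{'time_s': 0.0, 'q': array([-1.37510154,  0.47776903,  0.02229968,  1.55640027, -0.01147338,
        1.10929007, -0.08310879]), 'qvel': array([-0.00027992,  0.00019772, -0.00108578, -0.00094766,  0.00136178,
        0.00125511, -0.00021032]), 'joint_torque': array([ 4.57276528e-04, -5.82875383e+01,  1.53512780e+00, -2.72596174e+01,
       -5.41757676e-02,  1.72564562e-02,  1.65798015e-04]), 'tcp_pos': array([0.20174555, 0.64354205, 0.2217234 ]), 'ee_rot': array([[-9.54226387e-01,  2.99085021e-01, -3.91691027e-04],
       [ 2.99085248e-01,  9.54224892e-01, -1.69428601e-03],
       [-1.32974240e-04, -1.73388143e-03, -9.99998488e-01]]), 'contact_force': array([ 0.61690565, -1.04739926,  0.82482553]), 'wrist_torque': array([-0.04107224, -0.03071914,  0.00508703]), 'grip_force': 0.0, 'finger_gap': 0.08774693371513774} 0.0187
scene 43.974267742665866 312.62247188130914 207.80133540872757 [[-0.739, 0.497, -0.455, 1.13], [0.673, 0.528, -0.518, 0.648], [-0.017, -0.689, -0.725, 1.043], [0.0, 0.0, 0.0, 1.0]]
top 52.42271878444164 321.0914051681891 202.96377641999436 [[0.015, -0.986, 0.165, 0.343], [-1.0, -0.019, -0.018, -0.001], [0.021, -0.164, -0.986, 1.396], [0.0, 0.0, 0.0, 1.0]]
```

View pics/top0.png

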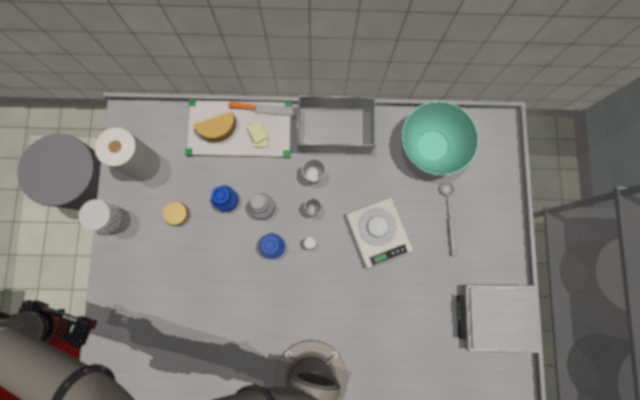

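View pics/scene0.png

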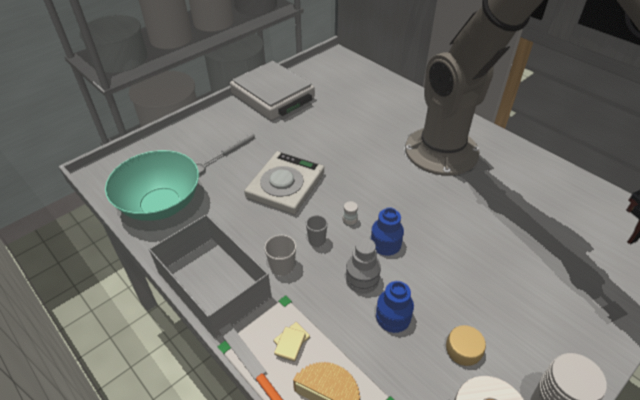

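The top view shows the base at (379,230), with its spigot around (378,226). What could be taken for the can: the grey steel can with hood (261,205), blue look-alikes (224,198) and (271,245), beaker (311,208), jar (310,243), mould (312,172). I choose the grey one at (261,205), which is at (364,265) in the scene view. Next I'll crop it and measure.

```bash
cat > h.py <<'E'
import numpy as np, cv2
from plant import monitor, optics, arm
def cam(n):
    s=monitor.sense(); d=optics.get_image(n)
    if n=="wrist":
        W=np.eye(4); W[:3,:3]=s["ee_rot"]; W[:3,3]=s["tcp_pos"]; T=W@d["tool_from_camera"]
    else: T=d["T"]
    return d,T
def cloud(d,T):
    f=200/np.tan(np.radians(d["fovy"]/2)); z=d["z_map"]
    v,u=np.mgrid[:400,:640]
    P=np.stack([(u-d["cx"])*z/f,(v-d["cy"])*z/f,z],-1)@T[:3,:3].T+T[:3,3]
    P[z==0]=np.nan
    return P
def ray(d,T,u,v,h):   # pixels onto plane z=h
    f=200/np.tan(np.radians(d["fovy"]/2))
    r=np.stack([(np.asarray(u)-d["cx"])/f,(np.asarray(v)-d["cy"])/f,np.ones(np.shape(u))],-1)@T[:3,:3].T
    return T[:3,3]+r*((h-T[2,3])/r[...,2])[...,None]
def near(P,c,r,lo,hi):
    return (np.hypot(P[...,0]-c[0],P[...,1]-c[1])<r)&(P[...,2]>lo)&(P[...,2]<hi)
def mid(P,m):
    p=P[m]; c,r=cv2.minEnclosingCircle(p[:,:2].astype(np.float32))
    return len(p),p.mean(0).round(4),np.round(c,4),round(r*1000,1)
E
python3 - <<'E'
from h import *
for n,pc,pb in (("top",(261,200),(378,226)),("scene",(366,245),(282,180))):
    d,T=cam(n); P=cloud(d,T)
    c=P[pc[1],pc[0]]; b=P[pb[1],pb[0]]; print(n,c,b)
    print(" hood",mid(P,near(P,c,.04,.13,.15))); print(" deck",mid(P,near(P,b,.1,.038,.045))); print(" spig",mid(P,near(P,b,.06,.049,.060))); print(" housing",mid(P,near(P,b,.16,.030,.045)))
    for q in [(224,198),(271,245),(311,208),(310,243),(312,172)] if n=="top" else []: print("  ",q,P[q[1],q[0]].round(3))
    if n=="scene": cv2.imwrite("pics/c1.png",cv2.resize(d["frame"][130:330,230:430,::-1],(600,600),interpolation=cv2.INTER_CUBIC))
E
```

```text
top [0.55817671 0.16407803 0.1413208 ] [ 0.49317868 -0.21658857  0.05049541]
 hood (178, array([0.5557, 0.174 , 0.1385]), array([0.5561, 0.1746]), 23.5)
 deck (971, array([ 0.4869, -0.2159,  0.0407]), array([ 0.4921, -0.2161]), 99.8)
 spig (347, array([ 0.4944, -0.216 ,  0.0541]), array([ 0.4947, -0.2162]), 36.5)
 housing (2492, array([ 0.471 , -0.2239,  0.0377]), array([ 0.4754, -0.2235]), 127.1)
   (224, 198) [0.567 0.286 0.113]
   (271, 245) [0.421 0.131 0.109]
   (311, 208) [0.556 0.008 0.007]
   (310, 243) [0.432 0.009 0.061]
   (312, 172) [0.685 0.007 0.004]
scene [0.55122921 0.17597393 0.13717025] [ 0.49899152 -0.20224343  0.05413821]
 hood (286, array([0.5568, 0.1772, 0.1381]), array([0.5547, 0.1766]), 25.5)
 deck (851, array([ 0.495 , -0.2084,  0.0406]), array([ 0.4979, -0.2056]), 99.2)
 spig (333, array([ 0.4945, -0.2122,  0.0542]), array([ 0.4943, -0.2144]), 37.4)
 housing (2230, array([ 0.4788, -0.2139,  0.0379]), array([ 0.4745, -0.2208]), 127.9)
```

View pics/c1.png

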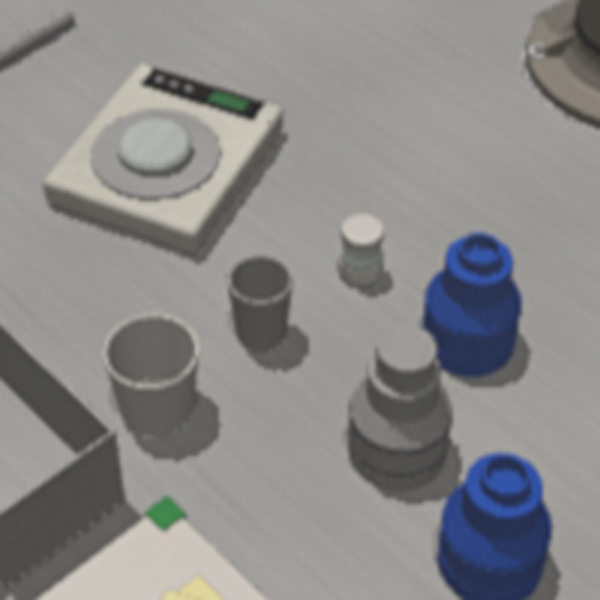

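The crop confirms it: the steel can with its flat-topped hood is at crop (405,400), the only non-blue can. Both cameras agree to about 2 mm, with the can near (0.556, 0.175) and the spigot near (0.4945, -0.2155). Heights come out as expected at 138 and 54 mm.

```bash
python3 -m handwheel '[[87.8,[-1,-0.71,0],0],[87.8,[-1,-0.71,0],0],[87.8,[-1,-0.71,0],0],[87.8,[-1,-0.71,0],0],[87.8,[-1,-0.71,0],0],[87.8,[-1,-0.71,0],0],[87.8,[-1,-0.71,0],0],[87.8,[-1,-0.71,0],0],[87.8,[-1,-0.71,0],0],[87.8,[-1,-0.71,0],0],[87.8,[-1,-0.71,-0.2],0],[87.8,[0,0,-0.2],0]]'
python3 - <<'E'
from h import *
d,T=cam("wrist"); print(d["tool_from_camera"].round(3)); P=cloud(d,T); cv2.imwrite("pics/w1.png",d["frame"][:,:,::-1])
print(monitor.sense()["q"].round(2)); c=(.556,.175)
print(mid(P,near(P,c,.04,.13,.15)) if near(P,c,.04,.13,.15).any() else "none")
E
```

```text
time_s: 1.7
tcp_pos: [0.4486, 0.3187, 0.2348]
ee_rot: [[-0.953, 0.305, 0.001], [0.305, 0.953, -0.001], [-0.001, -0.001, -1.0]]
contact_force: [-0.2, 0.1, 0.2]
finger_gap: 0.0878
grip_force: 0.0
[[-0.001 -0.963 -0.271  0.074]
 [ 1.    -0.    -0.001 -0.   ]
 [ 0.001 -0.271  0.963 -0.161]
 [ 0.     0.     0.     1.   ]]
[-0.87  0.26  0.16  1.85 -0.05  1.04  0.57]
(765, array([0.5601, 0.1779, 0.1367]), array([0.5565, 0.1764]), 22.9)
```

```bash
python3 -m handwheel '[[87.8,[-0.9,-0.86,0],0],[87.8,[-0.9,-0.86,0],0],[87.8,[-0.9,-0.86,0],0],[87.8,[-0.9,-0.86,0],0],[87.8,[0,0,0],0],[87.8,[0,0,0],0]]'
python3 - <<'E'
from h import *
d,T=cam("wrist"); P=cloud(d,T); cv2.imwrite("pics/w1.png",d["frame"][:,:,::-1]); s=monitor.sense();print(s["tcp_pos"])
c=np.array((.5565,.176))
for lo,hi,r in ((.13,.15,.035),(.105,.115,.035)):
    m=near(P,c,r,lo,hi); print(mid(P,m),cv2.boundingRect(m.astype(np.uint8)))
m=near(P,c,.035,.13,.15).astype(np.uint8)
m=cv2.morphologyEx(m,cv2.MORPH_OPEN,np.ones((3,3),np.uint8))
k=max(cv2.findContours(m,0,1)[0],key=cv2.contourArea)[:,0]
p=ray(d,T,k[:,0],k[:,1],.138)
A=np.c_[2*p[:,:2],np.ones(len(p))]; x=np.linalg.lstsq(A,(p[:,:2]**2).sum(1),rcond=None)[0]
cen=x[:2]; print("circle",cen,np.sqrt(x[2]+cen@cen))
dl=s["ee_rot"].T@np.r_[cen-s["tcp_pos"][:2],0]; print("tool shift",dl/.03)
E
```

```text
time_s: 2.5
tcp_pos: [0.5181, 0.1929, 0.2345]
ee_rot: [[-0.955, 0.297, -0.001], [0.297, 0.955, 0.001], [0.001, 0.001, -1.0]]
contact_force: [0.1, -0.0, 0.0]
finger_gap: 0.0877
grip_force: 0.0
[0.51799294 0.19314863 0.23448916]
(1795, array([0.5518, 0.1765, 0.1365]), array([0.553 , 0.1761]), 23.7) (293, 218, 49, 47)
(571, array([0.5382, 0.1813, 0.1091]), array([0.5529, 0.1761]), 28.9) (290, 205, 55, 38)
circle [0.55151942 0.17664853] 0.023116559077447838
tool shift [-1.23034177e+00 -1.94108012e-01 -1.10199995e-03]
```

View pics/w1.png

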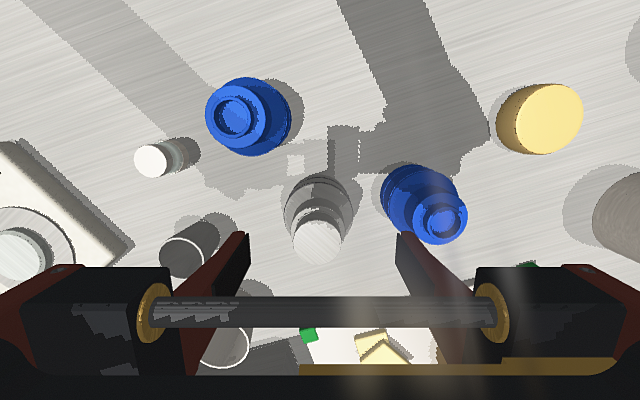

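The wrist view shows the hood at (318,242) centred between the fingers, a blue look-alike at (425,210) clear of the right finger, and the beaker at (187,245) to the left. I'll centre over the can and descend.

```bash
python3 -m handwheel '[[87.8,[-0.62,-0.1,0],0],[87.8,[-0.62,-0.1,0.5],0],[87.8,[0,0,1],0],[87.8,[0,0,1],0],[87.8,[0,0,1],0],[87.8,[0,0,0.8],0],[87.8,[0,0,0.5],0],[87.8,[0,0,0.3],0],[87.8,[0,0,0],0]]'
```

```text
time_s: 3.68
tcp_pos: [0.5527, 0.1742, 0.0815]
ee_rot: [[-0.954, 0.299, -0.0], [0.299, 0.954, -0.0], [0.0, -0.0, -1.0]]
contact_force: [-0.6, 0.4, -1.3]
finger_gap: 0.0877
grip_force: 0.0
```

Run:
```python
from h import *
d,T=cam("wrist"); P=cloud(d,T); s=monitor.sense(); c=np.array((.553,.1765))
m=near(P,c,.035,.13,.15); print(mid(P,m),s["tcp_pos"],s["contact_force"])
```

```text
(5752, array([0.5478, 0.1778, 0.1363]), array([0.5531, 0.1761]), 24.2) [0.55305048 0.17429787 0.08201916] [ 0.05801352 -0.89400251 -0.19488992]
```

```bash
python3 -m handwheel '[[75,[0,0.06,0.05],0],[66,[0,0,0],0],[60,[0,0,0],0],[54,[0,0,0],0],[50,[0,0,0],0],[40,[0,0,0],0],[40,[0,0,0],0]]'
```

```text
time_s: 4.6
tcp_pos: [0.5533, 0.1763, 0.0804]
ee_rot: [[-0.954, 0.299, 0.0], [0.299, 0.954, 0.001], [-0.0, 0.001, -1.0]]
contact_force: [-0.1, 1.8, 3.4]
finger_gap: 0.0577
grip_force: 30.0
```

```bash
python3 -m handwheel '[[40,[0,0,-0.1],0],[40,[0,0,-0.3],0],[40,[0,0,-0.6],0],[40,[0,0,-0.8],0],[40,[0,0,-0.8],0],[40,[0,0,-0.8],0],[40,[0,0,-0.4],0],[40,[0,0,-0.2],0],[40,[0,0,0],0]]'
python3 - <<'E'
from h import *
d,T=cam("wrist"); P=cloud(d,T); s=monitor.sense(); c=s["tcp_pos"][:2]; z=s["tcp_pos"][2]+.0575
cv2.imwrite("pics/w2.png",d["frame"][:,:,::-1])
m=near(P,c,.035,z-.008,z+.01); print(mid(P,m),s["tcp_pos"],s["contact_force"],s["finger_gap"])
for n in("top","scene"):
    d,T=cam(n);P=cloud(d,T);c=(.4945,-.2155)
    print(n,mid(P,near(P,c,.06,.049,.060)))
    z0=T
    m=near(P,c,.06,.049,.060).astype(np.uint8); k=max(cv2.findContours(m,0,1)[0],key=cv2.contourArea)
    (x,y),_,_=cv2.fitEllipse(k); print(ray(d,T,x,y,.054))
E
```

```text
time_s: 5.72
tcp_pos: [0.5529, 0.1758, 0.2]
ee_rot: [[-0.954, 0.299, -0.0], [0.299, 0.954, -0.0], [0.0, -0.0, -1.0]]
contact_force: [-0.1, 0.5, -8.7]
finger_gap: 0.0576
grip_force: 30.0
(6843, array([0.5477, 0.1772, 0.2561]), array([0.55  , 0.1766]), 34.3) [0.55265137 0.1757284  0.19950602] [-0.50036941 -0.23229933 -8.5542129 ] 0.05772305793728197
top (351, array([ 0.4944, -0.2161,  0.0544]), array([ 0.5022, -0.2147]), 49.0)
[ 0.4945548  -0.21627634  0.054     ]
scene (332, array([ 0.4941, -0.2117,  0.0544]), array([ 0.4928, -0.2104]), 39.3)
[ 0.49396427 -0.21217782  0.054     ]
```

View pics/w2.png

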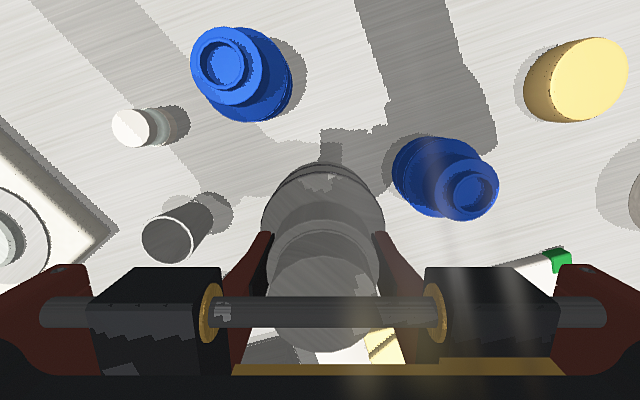

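The can hangs upright in the fingers, with hood (320,290), neck and body in line. The beaker (185,235) and the blue cans stand clear. I'll carry it near the base and look at spigot and can in one wrist view.

```bash
python3 -m handwheel '[[40,[-0.1,-0.35,0],0],[40,[-0.2,-0.7,0],0],[40,[-0.28,-1,0],0],[40,[-0.28,-1,0],0],[40,[-0.28,-1,0],0],[40,[-0.28,-1,0],0],[40,[-0.28,-1,0],0],[40,[-0.28,-1,0],0],[40,[-0.28,-1,0],0],[40,[-0.2,-0.65,0],0],[40,[-0.1,-0.3,0],0],[40,[0,0,0],0]]'
python3 - <<'E'
from h import *
d,T=cam("wrist"); P=cloud(d,T); s=monitor.sense(); t=s["tcp_pos"]; print(t,s["q"].round(2))
cv2.imwrite("pics/w3.png",d["frame"][:,:,::-1]); np.savez("w3.npz",P=P)
c=np.array((.4945,-.2155)); print(mid(P,near(P,c,.06,.049,.060)))
R=s["ee_rot"]; L=(P-t)@R   # tool coords
# held can: horizontal slices below TCP -> circle fits in tool x,y ; can height h = 0.0805-Lz
for lo,hi in ((.064,.078),(.079,.108),(.1085,.112),(.135,.141)):
    h=.0805-L[...,2]; m=(np.hypot(L[...,0],L[...,1])<.06)&(h>lo)&(h<hi)
    p=L[m][:,:2]
    if len(p)<20: print(lo,len(p)); continue
    print(lo,len(p),p.min(0).round(4),p.max(0).round(4))
E
```

```text
time_s: 7.38
tcp_pos: [0.5452, -0.1058, 0.2001]
ee_rot: [[-0.954, 0.301, -0.0], [0.301, 0.954, -0.0], [0.0, -0.0, -1.0]]
contact_force: [-0.8, 0.8, -8.1]
finger_gap: 0.0574
grip_force: 30.0
[ 0.54541488 -0.10460644  0.20008643] [-0.21  0.31  0.36  1.89 -0.13  0.96  1.47]
(3453, array([ 0.4903, -0.2133,  0.0526]), array([ 0.4913, -0.2148]), 36.5)
0.064 2550 [ 0.0057 -0.0386] [0.0391 0.0355]
0.079 2472 [-0.0099 -0.0391] [0.0292 0.0364]
0.1085 1696 [-0.0102 -0.0395] [0.0287 0.0367]
0.135 5983 [-0.0236 -0.042 ] [0.0235 0.0395]
```

View pics/w3.png

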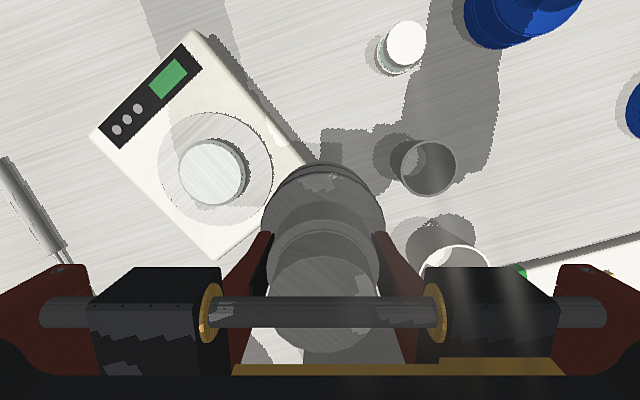

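In the wrist view the spigot is at (212,172) on its deck and the held can is vertical between the fingers at (320,260). The can axis lies at tool x,y ≈ 0. I'll take a second wrist view of the spigot from another side, to cancel view-angle bias.

```bash
python3 -m handwheel '[[40,[-0.25,-0.3,0],0],[40,[-0.5,-0.7,0],0],[40,[-0.6,-0.9,0],0],[40,[-0.6,-0.9,0],0],[40,[-0.5,-0.8,0],0],[40,[-0.25,-0.4,0],0],[40,[0,0,0],0],[40,[0,0,0],0]]'
cat > sp.py <<'E'
from h import *
d,T=cam("wrist"); P=cloud(d,T); s=monitor.sense(); t=s["tcp_pos"]; R=s["ee_rot"]; print(t)
c=np.array((.4915,-.215))
for lo,hi in ((.049,.060),(.036,.0445)):
  m=near(P,c,.06 if lo>.04 else .07,lo,hi); print(mid(P,m))
m=near(P,c,.06,.048,.060).astype(np.uint8)
k=max(cv2.findContours(m,0,1)[0],key=cv2.contourArea); (x,y),ax,_=cv2.fitEllipse(k); e=ray(d,T,x,y,.0525); print("ell",(x,y),ax,e)
print("tool shift",R.T@np.r_[e[:2]-t[:2],0]/.03)
E
python3 sp.py
```

```text
time_s: 8.43
tcp_pos: [0.5871, -0.2416, 0.1998]
ee_rot: [[-0.955, 0.297, -0.001], [0.297, 0.955, 0.001], [0.001, 0.001, -1.0]]
contact_force: [-0.5, -0.0, -7.7]
finger_gap: 0.0574
grip_force: 30.0
[ 0.58713317 -0.24155502  0.19992533]
(4266, array([ 0.4908, -0.2148,  0.0525]), array([ 0.4915, -0.215 ]), 36.3)
(8344, array([ 0.4883, -0.2141,  0.0388]), array([ 0.4913, -0.215 ]), 69.9)
ell (319.5892333984375, 92.94293212890625) (71.1963882446289, 76.04776000976562) [ 0.49050992 -0.21472622  0.0525    ]
tool shift [ 3.34103276e+00 -1.03174285e-01  2.63366034e-03]
```

```bash
python3 -m handwheel '[[40,[0.3,-0.05,0],0],[40,[0.7,-0.05,0],0],[40,[0.8,0,0],0],[40,[0.7,0,0],0],[40,[0.5,0,0.2],0],[40,[0.31,0,0.4],0],[40,[0,0,0.5],0],[40,[0,0,0.4],0],[40,[0,0,0.2],0],[40,[0,0,0.15],0],[40,[0,0,0],0],[40,[0,0,0],0]]'
```

```text
time_s: 9.98
tcp_pos: [0.4917, -0.2168, 0.145]
ee_rot: [[-0.954, 0.299, 0.001], [0.299, 0.954, -0.0], [-0.001, 0.0, -1.0]]
contact_force: [-0.0, 0.5, -7.4]
finger_gap: 0.0574
grip_force: 30.0
```

```bash
python3 -m handwheel '[[40,[0.03,0.06,0],0],[40,[0,0,0],0],[40,[0,0,0],0],[40,[0,0,0],0]]'
python3 - <<'E'
from h import *
q=[]
for n in("scene","top"):
    d,T=cam(n); P=cloud(d,T); c=(.494,-.215); print(n,mid(P,near(P,c,.04,.19,.21)),monitor.sense()["tcp_pos"])
    if n=="scene": cv2.imwrite("pics/s2.png",cv2.resize(d["frame"][80:240,200:360,::-1],(600,600),interpolation=cv2.INTER_CUBIC))
E
```

```text
time_s: 10.48
tcp_pos: [0.4911, -0.2146, 0.1447]
ee_rot: [[-0.954, 0.299, 0.0], [0.299, 0.954, 0.0], [-0.0, 0.0, -1.0]]
contact_force: [-0.9, -0.1, -9.3]
finger_gap: 0.0574
grip_force: 30.0
scene (21, array([ 0.5043, -0.2214,  0.1985]), array([ 0.4926, -0.2132]), 38.1) [ 0.49107008 -0.21465701  0.14468577]
top (3, array([ 0.5001, -0.1954,  0.2022]), array([ 0.5003, -0.1955]), 3.4) [ 0.49105937 -0.21464027  0.14466175]
```

View pics/s2.png

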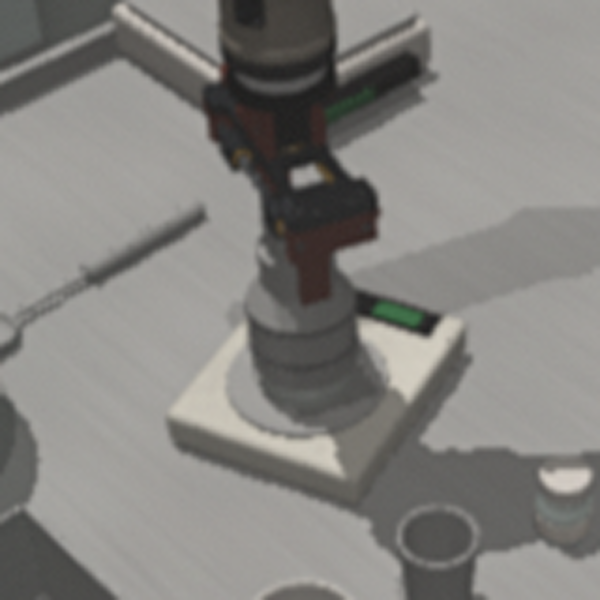

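The scene crop shows the can hovering at (303,330) centred over the deck, its foot just above the spigot. Now I'll lower it slowly, watching the force.

```bash
python3 -m handwheel '[[40,[0,0,0.1],0],[40,[0,0,0.1],0],[40,[0,0,0.1],0],[40,[0,0,0.1],0],[40,[0,0,0.1],0],[40,[0,0,0],0]]'
```

```text
time_s: 11.32
tcp_pos: [0.4908, -0.2145, 0.1293]
ee_rot: [[-0.954, 0.299, -0.001], [0.299, 0.954, 0.0], [0.001, -0.0, -1.0]]
contact_force: [-0.0, 0.7, -7.7]
finger_gap: 0.0574
grip_force: 30.0
```

```bash
python3 -m handwheel '[[40,[0,0,0.08],0],[40,[0,0,0.08],0],[40,[0,0,0.05],0],[40,[0,0,0],0]]'
```

```text
time_s: 11.82
tcp_pos: [0.491, -0.2146, 0.1232]
ee_rot: [[-0.954, 0.299, -0.0], [0.299, 0.954, 0.0], [0.0, -0.0, -1.0]]
contact_force: [0.2, -0.3, -8.2]
finger_gap: 0.0573
grip_force: 30.0
```

```bash
python3 -m handwheel '[[40,[0,0,0.05],0],[40,[0,0,0.04],0],[40,[0,0,0],0],[40,[0,0,0],0]]'
```

```text
time_s: 12.32
tcp_pos: [0.4911, -0.2146, 0.1207]
ee_rot: [[-0.954, 0.299, -0.0], [0.299, 0.954, 0.0], [0.0, 0.0, -1.0]]
contact_force: [0.6, 0.5, -9.1]
finger_gap: 0.0572
grip_force: 30.0
```

```bash
python3 -m handwheel '[[40,[0,0,0.03],0],[40,[0,0,0.02],0],[40,[0,0,0],0],[40,[0,0,0],0]]'
```

```text
time_s: 12.82
tcp_pos: [0.4913, -0.2147, 0.1204]
ee_rot: [[-0.954, 0.299, 0.001], [0.299, 0.954, 0.0], [-0.001, 0.001, -1.0]]
contact_force: [-4.5, 1.8, 6.3]
finger_gap: 0.0574
grip_force: 30.0
```

The foot met the deck at the expected height (0.1204 against 0.1205). I'll release, then check.

```bash
python3 -m handwheel '[[58,[0,0,0],0],[62,[0,0,0],0],[68,[0,0,0],0],[76,[0,0,0],0],[84,[0,0,0],0],[84,[0,0,0],0]]'
python3 - <<'E'
from h import *
d,T=cam("wrist"); P=cloud(d,T); s=monitor.sense(); t=s["tcp_pos"]; L=(P-t)@s["ee_rot"]; print(t,s["contact_force"])
h=t[2]-L[...,2]
r=np.hypot(L[...,0],L[...,1])
for lo,hi,rr in ((.165,.19,.03),(.145,.152,.033)):
    m=(r<rr)&(h>lo)&(h<hi); p=L[m]; print(lo,len(p),"z",np.median(h[m]).round(4),p.min(0).round(4),p.max(0).round(4))
for n in ("scene","top"):
    d,T=cam(n);P=cloud(d,T); m=near(P,(.494,-.215),.03,.165,.19); print(n,m.sum(), np.median(P[m],0) if m.any() else "")
E
```

```text
time_s: 13.58
tcp_pos: [0.4911, -0.2146, 0.1191]
ee_rot: [[-0.954, 0.299, 0.0], [0.299, 0.954, -0.0], [-0.0, -0.0, -1.0]]
contact_force: [-0.4, -0.3, -0.2]
finger_gap: 0.0839
grip_force: 0.0
[ 0.49104525 -0.21462746  0.11909302] [ 0.10549539 -0.14490416  0.40481347]
0.165 6374 z 0.1766 [-0.0241 -0.0224 -0.0596] [ 0.0238  0.0219 -0.0459]
0.145 2310 z 0.1487 [-0.0085 -0.0288 -0.0329] [ 0.0292  0.0283 -0.0259]
scene 21 [ 0.51098453 -0.22555274  0.17670767]
top 3 [ 0.50059313 -0.19378262  0.17487954]
```

The hood top reads 0.1766 with the wrist camera, which showed the same -1.5 mm bias on the counter, so the true height is 0.178. That puts the can home with the hood on and centred. Next I'll rise so the tips clear the ledge (0.150) and grip the hood.

```bash
python3 -m handwheel '[[84,[0,0,-0.2],0],[84,[0,0,-0.4],0],[80,[0,0,-0.4],0],[72,[0,0,-0.23],0],[66,[0,0,0],0],[60,[0,0,0],0],[56,[0,0,0],0],[53,[0,0,0],0]]'
python3 - <<'E'
from h import *
d,T=cam("wrist"); P=cloud(d,T); s=monitor.sense(); t=s["tcp_pos"]; L=(P-t)@s["ee_rot"]; h=t[2]-L[...,2]; r=np.hypot(L[...,0],L[...,1])
print(t,s["finger_gap"]); m=(r<.03)&(h>.165)&(h<.19); p=L[m]; print(len(p),np.median(h[m]),p.min(0),p.max(0)); cv2.imwrite("pics/w4.png",d["frame"][:,:,::-1])
E
```

```text
time_s: 14.72
tcp_pos: [0.4909, -0.2146, 0.1557]
ee_rot: [[-0.954, 0.299, -0.001], [0.299, 0.954, 0.0], [0.001, -0.0, -1.0]]
contact_force: [-0.5, -0.3, 0.4]
finger_gap: 0.0533
grip_force: 0.0
[ 0.49089242 -0.214607    0.15576991] 0.05337965344092415
6420 0.17663566356978155 [-0.01891646 -0.02836669 -0.03422258] [ 0.02349405  0.0285401  -0.00924404]
```

View pics/w4.png

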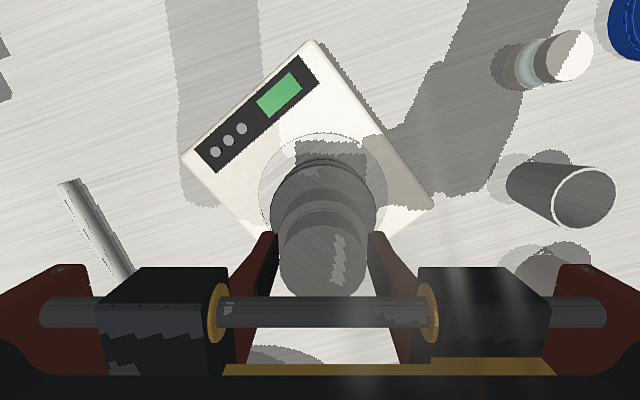

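The fingers are either side of the hood (322,265), with the can on its deck and about 3 mm of gap each side. I'll close slowly, then lift a little.

```bash
python3 -m handwheel '[[51,[0,0,0],0],[50,[0,0,0],0],[49,[0,0,0],0],[48,[0,0,0],0],[46,[0,0,0],0],[42,[0,0,0],0],[36,[0,0,0],0],[36,[0,0,0],0]]'
```

```text
time_s: 15.78
tcp_pos: [0.4911, -0.2146, 0.1561]
ee_rot: [[-0.954, 0.299, 0.0], [0.299, 0.954, 0.0], [-0.0, 0.0, -1.0]]
contact_force: [0.1, -0.0, 0.4]
finger_gap: 0.0467
grip_force: 30.0
```

```bash
python3 -m handwheel '[[36,[0,0,-0.05],0],[36,[0,0,-0.08],0],[36,[0,0,-0.08],0],[36,[0,0,-0.08],0],[36,[0,0,0],0]]'
```

```text
time_s: 16.4
tcp_pos: [0.4912, -0.2147, 0.165]
ee_rot: [[-0.954, 0.299, 0.0], [0.299, 0.954, -0.0], [-0.0, 0.0, -1.0]]
contact_force: [-0.7, 0.7, -0.7]
finger_gap: 0.0462
grip_force: 30.0
```

Only the hood's weight is felt. I'll continue straight up.

```bash
python3 -m handwheel '[[36,[0,0,-0.1],0],[36,[0,0,-0.15],0],[36,[0,0,-0.2],0],[36,[0,0,-0.25],0],[36,[0,0,-0.3],0],[36,[0,0,-0.4],0],[36,[0,0,-0.45],0],[36,[0,0,-0.4],0],[36,[0,0,-0.3],0],[36,[0,0,-0.15],0],[36,[0,0,0],0],[36,[0,0,0],0]]'
python3 - <<'E'
from h import *
d,T=cam("scene");P=cloud(d,T); s=monitor.sense(); print(s["tcp_pos"],s["finger_gap"],s["grip_force"],s["contact_force"])
for lo,hi in ((.145,.154),(.168,.180),(.18,.22)):
    m=near(P,(.494,-.215),.035,lo,hi); print(lo,m.sum(),P[m].mean(0) if m.any() else "")
cv2.imwrite("pics/s3.png",cv2.resize(d["frame"][50:210,200:360,::-1],(600,600),interpolation=cv2.INTER_CUBIC))
E
```

```text
time_s: 17.9
tcp_pos: [0.4908, -0.2145, 0.2453]
ee_rot: [[-0.954, 0.299, -0.001], [0.299, 0.954, 0.0], [0.001, -0.0, -1.0]]
contact_force: [0.1, 0.6, -1.3]
finger_gap: 0.0466
grip_force: 30.0
[ 0.49079307 -0.21450146  0.24529729] 0.046957727604019193 29.99980788677931 [ 0.02561661 -0.14069932 -0.06705901]
0.145 132 [ 0.49878129 -0.2048974   0.15029462]
0.168 39 [ 0.49446126 -0.21298577  0.1707047 ]
0.18 0
```

View pics/s3.png

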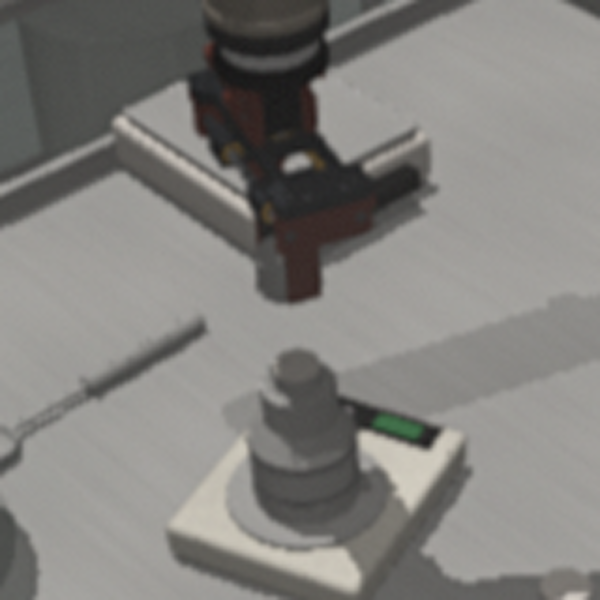

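The hood is in the fingers at (285,265), well above the can. The can stands home with its ledge at 0.150, and the inner lid is seated on the mouth (298,365), with lid points averaging 0.171.

```bash
python3 -m handwheel '[[36,[0,0,0],0],[36,[0,0,0],0]]' | head -1; python3 -c "
from plant import workorder; print(workorder.sign_off())"
```

```text
time_s: 18.2
the job is handed in; nothing more can be done
None
```

I handed the job in at 18.2 s: the can is home on the spigot with its inner lid seated, and the gripper holds the hood open side down about 9 cm above where it sat; sign-off returned no verdict.

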